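Refit the washed control knob of a two-ring hob and turn it to OFF

ROBOT

A 6-joint arm with a two-finger parallel gripper is mounted at the origin on a cart in front of the work surface, level with it; the furniture and walls round the work are solid. World frame = base frame: x ahead of the robot, y to its left, z up, the work surface at z = 0. Lengths are in m, angles in rad, forces in N, time in s.
With the tool pointing down it reaches from about 0.25 to 0.775 m from the base axis. Payload 4 kg.
Tool frame: the origin (TCP) lies on the centre line of the jaws, within the pads' length; the fingertips stand 25 mm ahead of it and the grasp point (between the pads) lies 6 mm ahead of it; z points along the fingers, y is the line along which they close (so a half turn about z gives the same grasp; the last joint's range is limited). The gripper opens to 94 mm and grips with 3 to 60 N. Pads are 16 mm wide; open, the fingers measure 119 mm over their backs; the gripper's body (75 mm by 177 mm) begins 78 mm behind the grasp point.
Start: joints at [-1.351, 0.087, 1.371, -0, 1.684, -0.103], TCP at [0.174, -0.522, 0.231] pointing down, gripper open.
Joint ranges: [-3.1, 3.1], [-0.76, 2.03], [0.27, 2.55], [-1.08, 4.22], [0.17, 2.65], [-2.57, 2.57]. Speed limits (rad/s): [2.79, 2.79, 3.14, 3.14, 3.14, 3.14].

INTERFACE

Orientations are given as [roll, pitch, yaw] about the fixed x, y, z axes, in that order (R = Rz(yaw) Ry(pitch) Rx(roll)).
In Python, from bench import robot, imaging gives the robot as it stands. The module is installed in compiled form; this text tells all that it offers.
- The arm moves only by the tool drive_tool, never from a script. Its argument "series" is a list of rows, each a list of 3 entries, a list of its own where there are three numbers: the finger opening in m, from 0 to 0.094, then the shift along the tool's x, y, z in m, then the turn, a rotation vector about the tool's x, y, z in rad. A call has 1 to 5 rows; each row is the pose to reach, as a shift and turn from the pose commanded when the call began, along the tool's axes at that moment; what a row does not reach only later rows make up. A row lasts 1/8 s, in which the tool goes at most 62.5 mm and 10.7 degrees, less where a joint would pass 70% of its speed; a pose out of reach is approached as far as the arm can. A call with a gripper value outside its range is refused whole. The fingers move at their own pace and stop on an object; the grip force is fixed at half the most. Time passes only in rows, so rows that repeat a pose let the fingers close. It gives the time, the measured TCP pose, the force, the opening and the grip force at its end, in the units of the state.
- robot.get_obs(): the state, without advancing time (a new reading comes with each control period).
- imaging.snapshot(name): name is "scene" or "side" or "wrist"; returns the picture (384x512x3 uint8, red, green, blue); there is no depth.
- imaging.get_calibration(name): a dict with "intrinsics" (3x3 intrinsics, pixels), "position" and "rotation" of the camera in the world. Camera axes: x right, y up, looking along -z (the intrinsics and any distortion apply to the point x, -y, -z); pixel columns grow to the right and rows downward; lengths in m; the calibration is good to about 2 mm. A picture is of the moment at which its call begins: read the wrist's pose just before it. get_calibration takes no time and is no camera call; for the wrist camera it gives the pose at the moment of the call.
- robot.close_job(): hands the job in; it is judged then, once.
The state is a dict: "time": time; "joint_positions": joint angles; "qvel": joint speeds; "joint_torque": joint torques, N m; "tool_pos": TCP position; "ee_rot": TCP orientation; "wrist_force": force on the tool from outside, world axes, zero at the start; "wrist_torque": the same for the moment, N m; "width": finger opening in m; "finger_force": force on a finger pad.
Only numpy, scipy, OpenCV 4.12 (cv2) and the standard library are available. Lean on these libraries where they do the work, as an engineer would, in place of code of your own. Each camera call takes 0.05 s, during which the arm holds its last target. There are 200 camera calls.

TASK

The control knob of one ring of the little two-ring hob was pulled off for washing and now stands on the worktop, and wiping has left its bare shaft turned somewhere between OFF and MAX. Put the knob back on that shaft, pressing only lightly (about 5 N) and turning it slowly until the rib in its bore finds the slot in the shaft and the knob drops fully home, then turn the knob until its pointer is at the OFF dot and let go. Do not force the knob down or wrench it against its stop, do not touch the bare shaft with the fingers, and leave the other knob, the moka pot and the things round about as they are.

Things in the scene. Friction and masses are not known exactly. Their poses are not given: they have to be found in the camera images.
- knob: The loose white control knob, about 60 g, standing upright on its skirt on the worktop. Origin: centre of its underside; z up its axis, x towards the pointer. Skirt: round, 42 mm diameter, 14 mm high. On it the grip fin, 13 mm wide along y, sides upright and parallel, from 14 to 36 mm above the underside, x = -17.5 to +22.5 mm. Its square end is at -x, the tapered pointer at +x.
- knob_pointer (a point): Nose of the knob's pointer: 22.5 mm from the axis along the knob's +x, 25 mm above the underside; a thin dark line runs along the fin to it.
- knob_bore (a point): Mouth of the bore, on the axis in the knob's underside; axes as knob. First a round funnel, 21 mm wide at the mouth narrowing to 15.2 mm, 4.5 mm deep; above it the same bore has a key rib, 3.8 mm wide, standing 4 mm inwards, on the side AWAY from the pointer (-x). The bore is closed 13.4 mm above the underside.
- control: Place of the missing knob, fixed, in front of either ring: a round black plate, 68 mm diameter, 1.5 mm thick, on the hob's top, the bare upright aluminium shaft in its middle. Origin: on the shaft's axis, underside of the plate; z up; +x points to the white OFF dot, away from the robot. White marks growing longer run clockwise (seen from above) to MAX, 1.7 rad from OFF.
- control_axis (a point): On the shaft's axis at the plate's top, 61.5 mm above the worktop; axes as control. With rib and slot not matched the knob's underside stays about 10.5 mm above this point; fully home it is 1.6 mm above it, so the knob drops about 9 mm when they match, which they do at one angle only, within some 5 to 10 degrees.
- shaft_tip (a point): Middle of the bare shaft's tip, 15 mm above the plate. Shaft: 14 mm diameter, with one key slot all along it, 4.8 mm wide and 4 mm deep, on the side away from where the fitted pointer will point. It starts at an unknown angle 0.5 to 1.6 rad clockwise from OFF, stays put by friction (0.08 N m), and turns with the knob, with stops at OFF and MAX.
- off_mark (a point): 22.5 mm from the shaft's axis towards the OFF dot, at the plate's top: the knob's pointer is above this point when the control is off.
- fitted_knob (a joint): Angle of the other ring's knob, which is on its shaft and looks just like the loose one, in rad; 0 is OFF, positive clockwise. It is at OFF and stays so.
- hob: Two-ring electric hob, fixed: a white box 270 x 340 mm, top 60 mm above the worktop, two dark cooking plates at the back, the two controls in front of them at (-98, +82) and (-98, -82) mm. Origin: centre of its underside, at worktop level; x away from the robot.
- moka_pot: Metal moka pot, 98 x 155 x 174 mm, standing loose on the left cooking plate, whose top is 72 mm above the worktop. Origin: underside.
- match_box: Small flat box, 37 x 56 x 15 mm, lying loose on the worktop at the left. Origin: 13 mm below its underside.
- milk_tin: Tin, 75 mm diameter, 58 mm high, loose on the worktop at the left. Origin: underside.

How it is judged:
By the outcome, as a careful person would: the job done as asked, in the order asked, and still so for the second after the job is handed in, with the robot touching nothing.
It also fails if it takes over 72 s, if anything falls off the work surface, if the arm or the gripper's body presses on something with over 40 N, if the wrist force passes 120 N, or if a joint passes its speed limit or range.

## Working session

There is one attempt and no reset: what is moved stays moved. The work goes in short steps, Python scripts to look and compute and a tool call to move; the robot and the scene stay as the last step left them, time stands still between calls to the robot, and variables do not carry over. Pictures are saved under pics/ and viewed, at most 10 in all, crops included, and the job is handed in when it is done.

Besides the shell and the picture viewer there is one more tool, called after "Request:" as a command line: name --argument value ..., lists and objects as JSON in quotes. drive_tool: Moves the arm, as the interface text tells. Its arguments: {"type":"object","properties":{"series":{"type":"array"}},"required":["series"]}

```bash
mkdir -p pics
python3 - <<'E'
from bench import robot, imaging
import cv2,numpy as np
o=robot.get_obs()
for k,v in o.items(): print(k,np.round(v,4))
for n in ["scene","side","wrist"]:
    c=imaging.get_calibration(n); print(n,{k:np.round(v,4).tolist() for k,v in c.items()})
    im=imaging.snapshot(n); cv2.imwrite(f"pics/{n}0.png",im[:,:,::-1])
a=cv2.imread("pics/scene0.png");b=cv2.imread("pics/side0.png")
cv2.imwrite("pics/a.png",cv2.resize(a,(768,576),interpolation=cv2.INTER_CUBIC))
E
```

```text
time 0.0
joint_positions [-1.3511  0.088   1.3722  0.      1.6836 -0.1031]
qvel [-0.0013 -0.0008 -0.0006  0.0003  0.0017  0.0005]
joint_torque [ 1.00000e-04 -3.40183e+01 -3.02425e+01  7.17000e-02  3.29000e-02
 -2.00000e-04]
tool_pos [ 0.1744 -0.5211  0.2293]
ee_rot [-3.1394e+00 -2.0000e-04  3.2280e-01]
wrist_force [-0.1862 -0.6243  0.0926]
wrist_torque [0.0059 0.0424 0.0247]
finger_force 0.0
width 0.0944
scene {'intrinsics': [[407.9032, 0.0, 254.1175], [0.0, 407.9032, 190.9227], [0.0, 0.0, 1.0]], 'position': [0.0391, 0.8065, 0.878], 'rotation': [0.8199, 0.0188, -2.5921]}
side {'intrinsics': [[349.893, 0.0, 250.8896], [0.0, 349.893, 191.5978], [0.0, 0.0, 1.0]], 'position': [0.4226, 0.9325, 0.4341], 'rotation': [1.1582, -0.0003, -3.0408]}
wrist {'intrinsics': [[274.2759, 0.0, 256.4885], [0.0, 274.2759, 191.8386], [0.0, 0.0, 1.0]], 'position': [0.2459, -0.4975, 0.3842], 'rotation': [-0.2635, 0.0013, -1.2489]}
```

View pics/a.png

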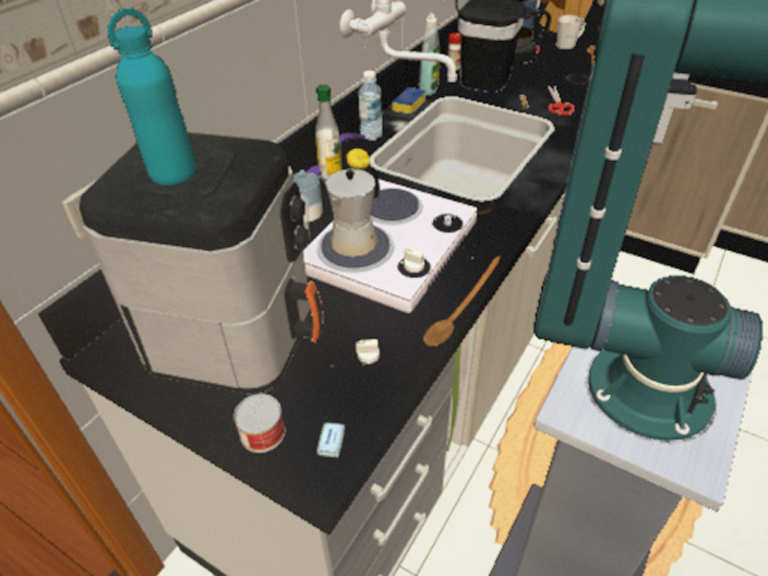

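View pics/side0.png

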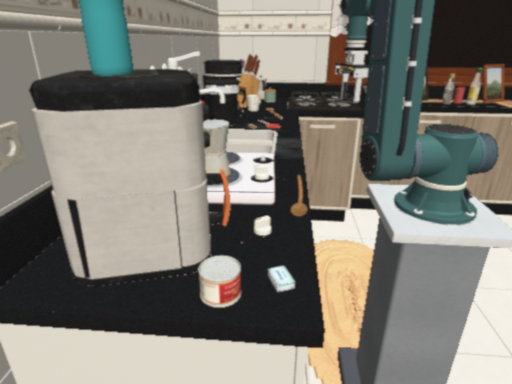

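The scene view shows the loose knob at about (367,352)/1.5 px, the bare shaft on the right-hand control at about (447,221)/1.5, and the fitted knob at (413,262)/1.5. The side view shows the knob at (263,226).

```bash
cat > h.py <<'E'
from bench import robot, imaging
import numpy as np, cv2
from scipy.spatial.transform import Rotation as R
def ray(c,u,v):
    K=c["intrinsics"]; d=np.array([(u-K[0][2])/K[0][0],-(v-K[1][2])/K[1][1],-1.])
    return np.array(c["position"]), R.from_euler("xyz",c["rotation"]).apply(d)
def onz(c,u,v,z):
    p,d=ray(c,u,v); return p+d*(z-p[2])/d[2]
def proj(c,P):
    q=R.from_euler("xyz",c["rotation"]).inv().apply(np.atleast_2d(P)-np.array(c["position"]))
    K=c["intrinsics"]; return np.c_[K[0][2]+K[0][0]*q[:,0]/-q[:,2], K[1][2]-K[1][1]*q[:,1]/-q[:,2]]
def delta(pos,yaw,p0=None,r0=None):
    o=robot.get_obs(); p0=o["tool_pos"] if p0 is None else p0
    r=R.from_euler("xyz",o["ee_rot"] if r0 is None else r0)
    t=R.from_euler("xyz",[np.pi,0,yaw])
    return r.inv().apply(np.array(pos)-p0).round(4),(r.inv()*t).as_rotvec().round(4)
E
python3 - <<'E'
from h import *
s=imaging.get_calibration("scene"); d=imaging.get_calibration("side")
print("knob",onz(s,367/1.5,352/1.5,.02),onz(d,263,226,.02))
print("shaft",onz(s,447/1.5,221/1.5,.0685),"fitted",onz(s,412/1.5,270/1.5,.0615))
for n,u,v in[("hob corner near-right",475,208),("near-left",408,291)]: print(n,onz(s,u/1.5,v/1.5,.06))
for n,u,v in [("tin",262,425),("match",331,440),("spoon",437,332)]: print(n,onz(s,u/1.5,v/1.5,.01))
im=cv2.imread("pics/scene0.png")
a=cv2.resize(im[215:255,225:265],(400,400),interpolation=cv2.INTER_CUBIC); b=cv2.resize(im[130:170,278:318],(400,400),interpolation=cv2.INTER_CUBIC)
cv2.imwrite("pics/c.png",np.hstack([a,b]))
E
```

```text
knob [0.46300462 0.19531799 0.02      ] [0.46782476 0.19407362 0.02      ]
shaft [ 0.49032712 -0.17632732  0.0685    ] fitted [ 0.48087696 -0.00417505  0.0615    ]
hob corner near-right [ 0.46253143 -0.26164336  0.06      ]
near-left [0.45821241 0.05185997 0.06      ]
tin [0.53346972 0.41412905 0.01      ]
match [0.4169333  0.37858683 0.01      ]
spoon [0.3791381  0.07712702 0.01      ]
```

View pics/c.png

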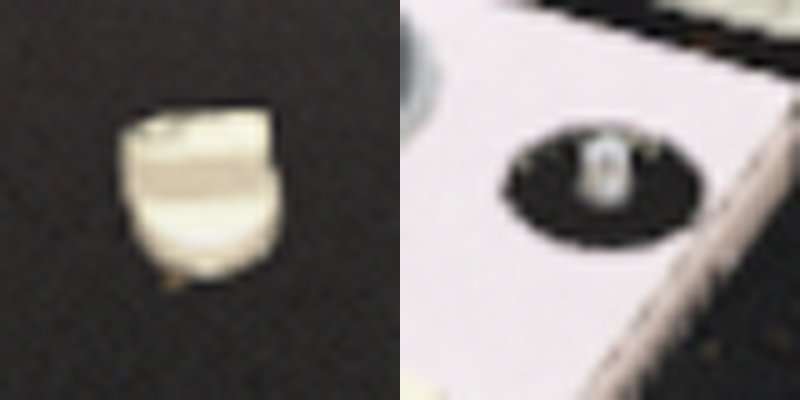

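The crops show the fin running left-right in the scene image, with the tapered end probably on the left, and the bare shaft standing in the middle of its black plate. I'll look at the shaft from nearby first.

Run:
```python
from h import *
print(delta([.485,-.176,.20],1.2))
```

```text
(array([ 0.4041, -0.2288,  0.03  ]), array([-0.0015, -0.0009, -0.8772]))
```

Request:
drive_tool --series '[[0.094,[0.404,-0.229,0.03],[0,0,-0.877]],[0.094,[0.404,-0.229,0.03],[0,0,-0.877]],[0.094,[0.404,-0.229,0.03],[0,0,-0.877]],[0.094,[0.404,-0.229,0.03],[0,0,-0.877]],[0.094,[0.404,-0.229,0.03],[0,0,-0.877]]]'

```text
time: 0.78
tool_pos: [0.3839, -0.288, 0.21]
ee_rot: [3.141, 0.0, 1.204]
wrist_force: [0.9, -0.2, 0.3]
width: 0.0937
finger_force: 0.0
```

Run:
```python
from h import *
print(delta([.485,-.176,.20],1.2))
```

```text
(array([0.1408, 0.0542, 0.01  ]), array([0.0002, 0.0001, 0.004 ]))
```

Request:
drive_tool --series '[[0.094,[0.136,0.05,0.01],[0,0,0]],[0.094,[0.136,0.05,0.01],[0,0,0]],[0.094,[0.136,0.05,0.01],[0,0,0]],[0.094,[0.136,0.05,0.01],[0,0,0]]]'

```text
time: 1.27
tool_pos: [0.4792, -0.1798, 0.1996]
ee_rot: [-3.14, 0.0, 1.203]
wrist_force: [0.2, 0.3, -0.1]
width: 0.0939
finger_force: 0.0
```

Run:
```python
from h import *
import json
o=robot.get_obs();c=imaging.get_calibration("wrist")
im=imaging.snapshot("wrist")[:,:,::-1]; cv2.imwrite("pics/w1.png",im)
print(o["tool_pos"],o["ee_rot"],c["position"],c["rotation"])
json.dump({k:np.array(v).tolist() for k,v in c.items()},open("w1.json","w"))
cv2.imwrite("pics/w1b.png",cv2.resize(im,(768,576),interpolation=cv2.INTER_CUBIC))
```

```text
[ 0.47921995 -0.17981535  0.19964474] [-3.14018944e+00  1.42545980e-04  1.20297374e+00] [ 0.50621954 -0.10914378  0.35437488] [-0.26459171  0.00037325 -0.36873878]
```

View pics/w1b.png

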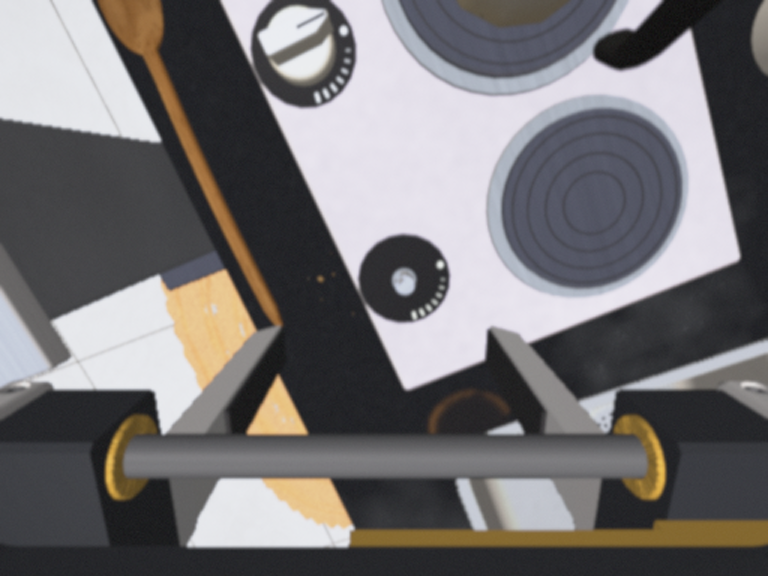

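The wrist view shows the plate centre at about (404,278)/1.5 and its OFF dot at (440,265)/1.5. The fitted knob's plate is at (303,52)/1.5, with its pointer towards the dot at (343,31)/1.5.

Run:
```python
from h import *
import json
c=json.load(open("w1.json")); im=cv2.imread("pics/w1.png")
g=cv2.cvtColor(im,cv2.COLOR_BGR2GRAY)
def plate(u,v,r):
    # contour points of hob-white/black transition: radial scan, then fit circle in world
    pts=[]
    for a in np.linspace(0,2*np.pi,72,endpoint=False):
        rr=np.arange(r*1.35,r*.7,-.25)
        val=np.array([cv2.getRectSubPix(g,(1,1),(float(u+q*np.cos(a)),float(v+q*np.sin(a))))[0,0] for q in rr])
        k=np.argmax(val<120)
        if val[0]>150 and k: pts.append(onz(c,u+rr[k]*np.cos(a),v+rr[k]*np.sin(a),.061)[:2])
    p=np.array(pts); A=np.c_[2*p,np.ones(len(p))]; s=np.linalg.lstsq(A,(p**2).sum(1),rcond=None)[0]
    return s[:2],np.sqrt(s[2]+s[0]**2+s[1]**2),len(p)
P=plate(404/1.5,278/1.5,30); F=plate(303/1.5,52/1.5,35); print(P,F)
d=P[0]-F[0]; print("hob yaw",np.arctan2(d[0],-d[1]),np.linalg.norm(d))
for n,u,v,q in[("dot",440,265,P),("dotF",343,31,F)]:
    w=onz(c,u/1.5,v/1.5,.0615)[:2]-q[0]; print(n,np.hypot(*w),np.arctan2(w[1],w[0]))
print("tip px", proj(c,[[*P[0],.0765],[*P[0],.0615]])*1)
x,y=270,186
cv2.imwrite("pics/w1c.png",cv2.resize(im[y-32:y+32,x-40:x+40],(800,640)[:2] and (750,600),interpolation=cv2.INTER_CUBIC))
```

```text
(array([ 0.49285628, -0.18145583]), np.float64(0.0322942090465054), 57) (array([ 0.48535745, -0.01764042]), np.float64(0.03300711307271871), 45)
hob yaw 0.045744153725948096 0.1639869577178495
dot 0.028295159527734683 -0.005561605583122172
dotF 0.028094773004964636 0.01955953029901568
tip px [[269.57924474 189.05464835]
 [268.95587956 185.620685  ]]
```

View pics/w1c.png

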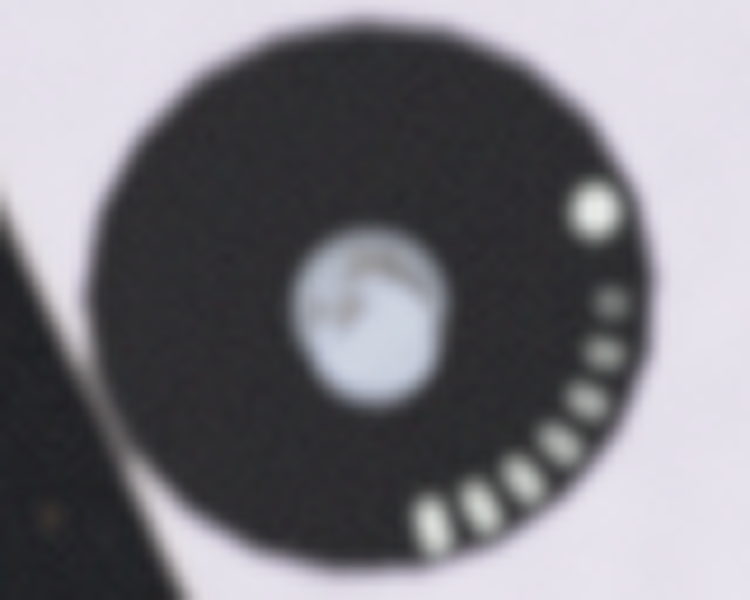

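The tip's slot shows as a dark notch on the left at about (335,310) in the crop, against a tip centre of (371,333). That puts the fitted pointer about 55° clockwise of OFF. Next is the loose knob.

Run:
```python
from h import *
s=imaging.get_calibration("scene")
print(onz(s,355/1.5,245/1.5,.072), onz(s,350/1.5,175/1.5,.24),onz(s,376/1.5,185/1.5,.22))
print(delta([.42,0.0,.25],2.1), delta([.465,0.195,.21],3.0))
```

```text
[ 0.61628793 -0.00244414  0.072     ] [ 0.61981451 -0.00517179  0.24      ] [ 0.5752954  -0.02632985  0.22      ]
(array([ 0.1474, -0.1201, -0.0501]), array([-1.300e-03,  1.000e-04, -8.988e-01])) (array([ 0.3455, -0.1485, -0.0102]), array([-1.3000e-03, -5.0000e-04, -1.7988e+00]))
```

Request:
drive_tool --series '[[0.094,[0.03,-0.045,-0.025],[0,0,-0.18]],[0.094,[0.06,-0.075,-0.05],[0,0,-0.36]],[0.094,[0.1,-0.105,-0.05],[0,0,-0.54]],[0.094,[0.147,-0.12,-0.05],[0,0,-0.72]],[0.094,[0.2,-0.13,-0.05],[0,0,-0.9]]]'

```text
time: 1.95
tool_pos: [0.4298, 0.0521, 0.251]
ee_rot: [3.14, 0.002, 2.102]
wrist_force: [0.5, -0.7, -0.2]
width: 0.0944
finger_force: 0.0
```

Run:
```python
from h import *
print(delta([.465,0.195,.21],3.0))
```

```text
(array([0.1055, 0.1027, 0.0409]), array([ 3.000e-04,  2.200e-03, -8.981e-01]))
```

Request:
drive_tool --series '[[0.094,[0.105,0.1,0.041],[0,0,-0.9]],[0.094,[0.105,0.1,0.041],[0,0,-0.9]],[0.094,[0.105,0.1,0.041],[0,0,-0.9]],[0.094,[0.105,0.1,0.041],[0,0,-0.9]],[0.094,[0.105,0.1,0.041],[0,0,-0.9]]]'

```text
time: 2.58
tool_pos: [0.4638, 0.1923, 0.209]
ee_rot: [-3.141, -0.0, 3.004]
wrist_force: [0.7, 0.1, -0.1]
width: 0.0941
finger_force: 0.0
```

Request:
drive_tool --series '[[0.094,[0,0,0],[0,0,0]]]'

```text
time: 2.7
tool_pos: [0.4638, 0.1921, 0.2093]
ee_rot: [-3.141, 0.0, 2.996]
wrist_force: [-0.3, 0.8, -0.7]
width: 0.094
finger_force: 0.0
```

Run:
```python
from h import *
import json
o=robot.get_obs();c=imaging.get_calibration("wrist")
im=imaging.snapshot("wrist")[:,:,::-1]; cv2.imwrite("pics/w2.png",im)
print(o["tool_pos"],o["ee_rot"])
json.dump({k:np.array(v).tolist() for k,v in c.items()},open("w2.json","w"))
u,v=proj(c,[[.465,.195,.02]])[0]; print(u,v)
x,y=int(np.clip(u,80,431)),int(np.clip(v,60,323))
print("crop origin",x-80,y-60)
cv2.imwrite("pics/w2c.png",cv2.resize(im[y-60:y+60,x-80:x+80],(800,600),interpolation=cv2.INTER_CUBIC))
```

```text
[0.46384474 0.19212291 0.20934883] [-3.14109173e+00  1.75327674e-04  2.99583468e+00]
259.18869645728 179.49301504374077
crop origin 179 119
```

View pics/w2c.png

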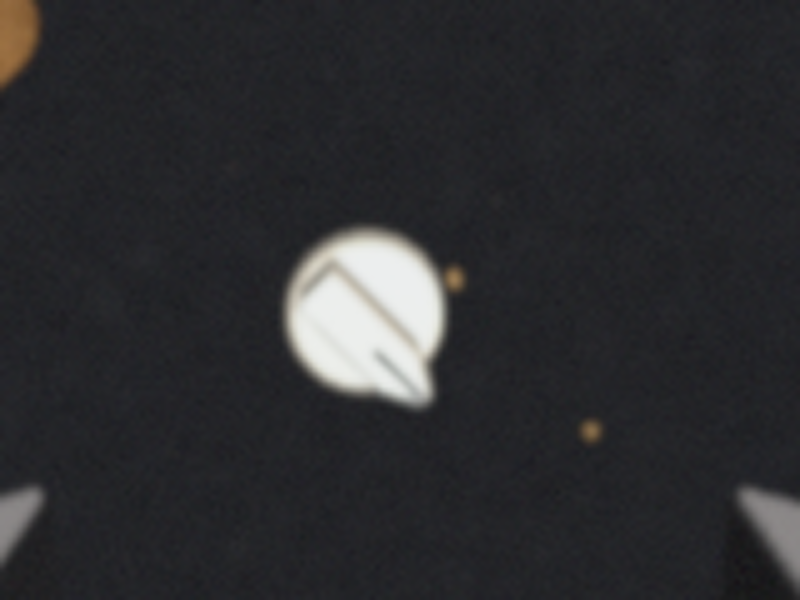

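The crop shows the knob's skirt centre at (366,312), with the pointer to the lower right. The pointer line runs from (378,352) to (418,393).

Run:
```python
from h import *
import json
c=json.load(open("w2.json")); f=lambda x,y,z: onz(c,179+x/5,119+y/5,z)
im=cv2.imread("pics/w2.png"); g=cv2.cvtColor(im,cv2.COLOR_BGR2GRAY)[155:215,225:285]
m=(g>110).astype(np.uint8); n=cv2.findContours(m,cv2.RETR_EXTERNAL,cv2.CHAIN_APPROX_NONE)[0]; n=max(n,key=len)
print("minEncl",cv2.minEnclosingCircle(n))
C=f(366,312,.012); print("centre",C, "diam",np.linalg.norm(f(286,312,.012)-f(446,312,.012)))
a=f(418,393,.036)-f(378,352,.036); b=f(418,345,.036)-f(335,263,.036)
print(np.arctan2(a[1],a[0]),np.arctan2(b[1],b[0]))
nose=f(428,402,.025); w=nose-C; print("nose",w,np.hypot(w[0],w[1]),np.arctan2(w[1],w[0]))
```

```text
minEncl ((28.09756088256836, 28.19512176513672), 18.650903701782227)
centre [0.46798784 0.18533896 0.012     ] diam 0.04213684470801426
0.6088765771824842 0.631884799240316
nose [0.02295344 0.01291151 0.013     ] 0.02633567069039311 0.5123962248373947
```

Run:
```python
from h import *
print(delta([.468,0.1853,.08],np.pi+.61))
```

```text
(array([-0.0051, -0.0063,  0.1294]), array([-4.000e-04,  1.000e-04, -7.564e-01]))
```

Request:
drive_tool --series '[[0.05,[-0.005,-0.006,0.04],[0,0,-0.18]],[0.05,[-0.005,-0.006,0.08],[0,0,-0.36]],[0.05,[-0.005,-0.006,0.12],[0,0,-0.54]],[0.05,[-0.005,-0.006,0.129],[0,0,-0.72]],[0.05,[-0.005,-0.006,0.129],[0,0,-0.756]]]'

```text
time: 3.38
tool_pos: [0.4671, 0.1859, 0.0793]
ee_rot: [3.141, -0.002, -2.53]
wrist_force: [0.0, 0.7, 0.1]
width: 0.0508
finger_force: 0.0
```

Request:
drive_tool --series '[[0.05,[0,0,0],[0,0,0]]]'

```text
time: 3.5
tool_pos: [0.4685, 0.1866, 0.0814]
ee_rot: [-3.141, 0.002, -2.531]
wrist_force: [0.4, -0.3, -0.5]
width: 0.0504
finger_force: 0.0
```

Run:
```python
from h import *
import json
o=robot.get_obs();c=imaging.get_calibration("wrist")
im=imaging.snapshot("wrist")[:,:,::-1]; cv2.imwrite("pics/w3.png",im)
print(o["tool_pos"],o["ee_rot"],delta([.468,.1853,.042],np.pi+.61))
json.dump({k:np.array(v).tolist() for k,v in c.items()},open("w3.json","w"))
print(proj(c,[[.468,.1853,.014]]))
cv2.imwrite("pics/w3c.png",cv2.resize(im[150:300,156:356],(800,600),interpolation=cv2.INTER_CUBIC))
```

```text
[0.46848432 0.18663399 0.08136035] [-3.14079146e+00  1.73521307e-03 -2.53107041e+00] (array([ 0.0014, -0.0008,  0.0396]), array([-0.0009,  0.0022,  0.001 ]))
[[255.67384055 208.68895751]]
```

View pics/w3c.png

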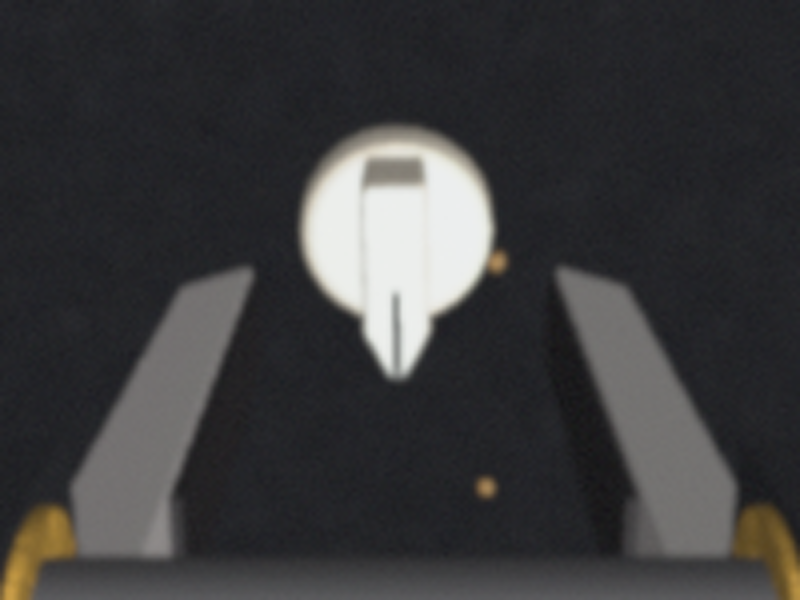

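The fin lies square between the fingers. The skirt centre at crop (397,232) agrees with the projected target, so I'll descend and grip.

Request:
drive_tool --series '[[0.05,[0.001,-0.001,0.02],[0,0,0]],[0.05,[0.001,-0.001,0.035],[0,0,0]],[0.05,[0.001,-0.001,0.0385],[0,0,0]],[0.05,[0.001,-0.001,0.0385],[0,0,0]]]'

```text
time: 4.05
tool_pos: [0.4675, 0.1856, 0.0419]
ee_rot: [-3.142, -0.0, -2.528]
wrist_force: [0.5, 0.1, 0.1]
width: 0.0502
finger_force: 0.0
```

Request:
drive_tool --series '[[0.03,[0,0,0],[0,0,0]],[0.0,[0,0,0],[0,0,0]],[0.0,[0,0,0],[0,0,0]],[0.0,[0,0,0],[0,0,0]],[0.0,[0,0,0],[0,0,0]]]'

```text
time: 4.68
tool_pos: [0.4676, 0.1855, 0.042]
ee_rot: [-3.141, 0.0, -2.527]
wrist_force: [-0.4, -0.2, 1.1]
width: 0.0127
finger_force: 30.0
```

Request:
drive_tool --series '[[0.0,[0,0,-0.03],[0,0,0]],[0.0,[0,0,-0.08],[0,0,0]],[0.0,[0,0,-0.13],[0,0,0]],[0.0,[0,0,-0.18],[0,0,0]],[0.0,[0,0,-0.2],[0,0,0]]]'

```text
time: 5.3
tool_pos: [0.4685, 0.1859, 0.2457]
ee_rot: [-3.14, 0.006, -2.527]
wrist_force: [-0.4, 0.2, -0.9]
width: 0.0128
finger_force: 30.0
```

Run:
```python
from h import *
print(delta([.42,0.0,.24],2.8),delta([.4929,-.1815,.18],1.91)); print(robot.get_obs()["wrist_force"])
```

```text
(array([ 0.1468, -0.1239,  0.0051]), array([8.000e-04, 6.100e-03, 9.559e-01])) (array([ 0.1922, -0.3142,  0.0652]), array([0.0037, 0.0058, 1.8459]))
[-0.38390121  0.22889929 -0.9357434 ]
```

Request:
drive_tool --series '[[0.0,[0.04,-0.03,0.0],[0,0,0.18]],[0.0,[0.08,-0.065,0.0],[0,0,0.36]],[0.0,[0.115,-0.095,0.0],[0,0,0.54]],[0.0,[0.147,-0.124,0.0],[0,0,0.72]],[0.0,[0.165,-0.175,0.0],[0,0,0.9]]]'

```text
time: 5.92
tool_pos: [0.4325, -0.0534, 0.2422]
ee_rot: [3.141, 0.001, 2.851]
wrist_force: [0.9, 0.4, -1.8]
width: 0.0125
finger_force: 30.0
```

Run:
```python
from h import *
print(delta([.4929,-.1815,.16],1.91))
```

```text
(array([-0.0945, -0.1055,  0.0822]), array([1.00e-03, 7.00e-04, 9.41e-01]))
```

Request:
drive_tool --series '[[0.0,[-0.025,-0.035,0.0],[0,0,0.18]],[0.0,[-0.05,-0.07,0.02],[0,0,0.36]],[0.0,[-0.075,-0.095,0.045],[0,0,0.54]],[0.0,[-0.094,-0.105,0.07],[0,0,0.72]],[0.0,[-0.094,-0.105,0.082],[0,0,0.9]]]'

```text
time: 6.55
tool_pos: [0.4936, -0.1807, 0.1571]
ee_rot: [-3.139, -0.003, 1.948]
wrist_force: [-0.4, 0.3, -1.8]
width: 0.0129
finger_force: 30.0
```

Request:
drive_tool --series '[[0.0,[0,0,0],[0,0,0]]]'

```text
time: 6.68
tool_pos: [0.4931, -0.1796, 0.1579]
ee_rot: [-3.139, -0.003, 1.957]
wrist_force: [0.2, 0.2, 0.2]
width: 0.013
finger_force: 30.0
```

Run:
```python
from h import *
o=robot.get_obs()
print(o["wrist_force"],o["wrist_torque"],o["tool_pos"]);c=imaging.get_calibration("wrist")
im=imaging.snapshot("wrist")[:,:,::-1]
print(delta([.4929,-.1815,.125],1.91)); print(proj(c,[[.4929,-.1815,.0615]]))
s=imaging.snapshot("scene")[:,:,::-1]
u,v=proj(imaging.get_calibration("scene"),[[.4929,-.1815,.09]])[0].astype(int)
a=cv2.resize(im[130:280,156:356],(400,300),interpolation=cv2.INTER_CUBIC); b=cv2.resize(s[v-40:v+35,u-50:u+50],(400,300),interpolation=cv2.INTER_CUBIC)
cv2.imwrite("pics/w4.png",np.hstack([a,b]))
```

```text
[0.22963379 0.18036121 0.15869392] [-0.02393698 -0.11698379 -0.0424939 ] [ 0.49308516 -0.17959694  0.15791816]
(array([-0.0014, -0.0014,  0.0342]), array([-0.0011, -0.0012,  0.0488]))
[[256.25748095 201.69388876]]
```

View pics/w4.png

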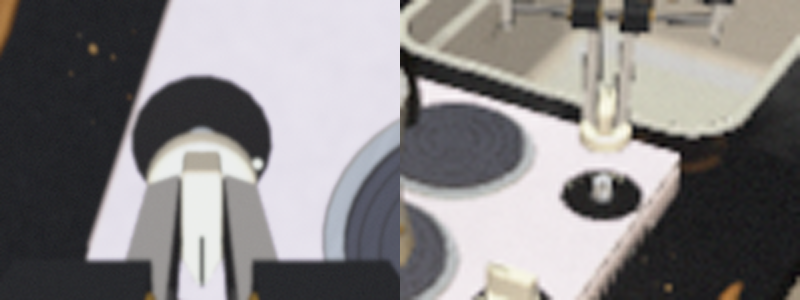

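The knob is held upright above the plate: the wrist view has its column at 201 and the plate at 201, in agreement. I'll lower it towards the shaft.

Request:
drive_tool --series '[[0.0,[-0.001,-0.001,0.015],[0,0,0.05]],[0.0,[-0.001,-0.001,0.03],[0,0,0.05]],[0.0,[-0.001,-0.001,0.034],[0,0,0.05]],[0.0,[-0.001,-0.001,0.038],[0,0,0.05]],[0.0,[-0.001,-0.001,0.04],[0,0,0.05]]]'

```text
time: 7.4
tool_pos: [0.4937, -0.1812, 0.12]
ee_rot: [3.141, 0.0, 1.906]
wrist_force: [-0.6, -0.0, -0.6]
width: 0.0125
finger_force: 30.0
```

```bash
cat > st.py <<'E'
from h import *
o=robot.get_obs(); print(o["wrist_force"].round(2) if hasattr(o["wrist_force"],"round") else o["wrist_force"],np.round(o["wrist_torque"],3),np.round(o["tool_pos"],4),np.round(o["ee_rot"],3),delta([.4929,-.1815,.115],1.91))
E
python3 st.py
```

```text
[-0.58 -0.02 -0.55] [-0.053 -0.108 -0.026] [ 0.4937 -0.1812  0.12  ] [3.141 0.    1.906] (array([-0.0001, -0.0008,  0.005 ]), array([ 0.0004,  0.0005, -0.0037]))
```

Request:
drive_tool --series '[[0.0,[0,-0.0005,0.002],[0,0,0]],[0.0,[0,-0.0005,0.004],[0,0,0]],[0.0,[0,-0.0005,0.005],[0,0,0]],[0.0,[0,-0.0005,0.005],[0,0,0]]]'

```text
time: 7.9
tool_pos: [0.493, -0.1813, 0.1148]
ee_rot: [-3.141, -0.0, 1.906]
wrist_force: [0.2, 0.1, -1.9]
width: 0.0126
finger_force: 30.0
```

Request:
drive_tool --series '[[0.0,[0,0,0.001],[0,0,0]],[0.0,[0,0,0.001],[0,0,0]]]'

```text
time: 8.15
tool_pos: [0.493, -0.1813, 0.1138]
ee_rot: [-3.142, 0.0, 1.906]
wrist_force: [-0.4, 0.6, -1.5]
width: 0.0127
finger_force: 30.0
```

Request:
drive_tool --series '[[0.0,[0,0,0.0005],[0,0,0]],[0.0,[0,0,0.0005],[0,0,0]]]'

```text
time: 8.4
tool_pos: [0.493, -0.1813, 0.1133]
ee_rot: [-3.142, 0.0, 1.906]
wrist_force: [-0.2, -0.1, -0.2]
width: 0.0128
finger_force: 30.0
```

Request:
drive_tool --series '[[0.0,[0,0,0.0005],[0,0,0]],[0.0,[0,0,0.0005],[0,0,0]]]'

```text
time: 8.65
tool_pos: [0.493, -0.1813, 0.1128]
ee_rot: [-3.142, 0.0, 1.906]
wrist_force: [-0.1, -0.0, -0.5]
width: 0.0128
finger_force: 30.0
```

Request:
drive_tool --series '[[0.0,[0,0,0.0005],[0,0,0]],[0.0,[0,0,0.0005],[0,0,0]]]'

```text
time: 8.9
tool_pos: [0.493, -0.1813, 0.1123]
ee_rot: [-3.141, 0.0, 1.906]
wrist_force: [-0.3, -0.3, -0.3]
width: 0.0126
finger_force: 30.0
```

Request:
drive_tool --series '[[0.0,[0,0,0.0005],[0,0,0]],[0.0,[0,0,0.0005],[0,0,0]]]'

```text
time: 9.15
tool_pos: [0.493, -0.1813, 0.1118]
ee_rot: [-3.142, 0.0, 1.906]
wrist_force: [-0.1, 0.1, -1.2]
width: 0.0128
finger_force: 30.0
```

Request:
drive_tool --series '[[0.0,[0,0,0.0005],[0,0,0]],[0.0,[0,0,0.0005],[0,0,0]]]'

```text
time: 9.4
tool_pos: [0.493, -0.1813, 0.1113]
ee_rot: [-3.142, 0.0, 1.906]
wrist_force: [0.1, -0.1, -0.8]
width: 0.0131
finger_force: 30.0
```

Request:
drive_tool --series '[[0.0,[0,0,0.0005],[0,0,0]],[0.0,[0,0,0.0005],[0,0,0]]]'

```text
time: 9.65
tool_pos: [0.493, -0.1813, 0.1108]
ee_rot: [-3.142, 0.0, 1.906]
wrist_force: [-0.4, 0.7, -0.5]
width: 0.0128
finger_force: 30.0
```

Request:
drive_tool --series '[[0.0,[0,0,0.0005],[0,0,0]],[0.0,[0,0,0.0005],[0,0,0]]]'

```text
time: 9.9
tool_pos: [0.493, -0.1813, 0.1103]
ee_rot: [-3.142, 0.0, 1.906]
wrist_force: [-0.7, 0.1, -1.1]
width: 0.013
finger_force: 30.0
```

Request:
drive_tool --series '[[0.0,[0,0,0.0005],[0,0,0]],[0.0,[0,0,0.0005],[0,0,0]]]'

```text
time: 10.15
tool_pos: [0.493, -0.1813, 0.1098]
ee_rot: [-3.142, 0.0, 1.906]
wrist_force: [-0.3, 0.2, -0.8]
width: 0.0129
finger_force: 30.0
```

Request:
drive_tool --series '[[0.0,[0,0,0.0005],[0,0,0]],[0.0,[0,0,0.0005],[0,0,0]]]'

```text
time: 10.4
tool_pos: [0.493, -0.1813, 0.1093]
ee_rot: [-3.141, 0.0, 1.906]
wrist_force: [-0.0, -0.9, -0.2]
width: 0.0125
finger_force: 30.0
```

```bash
python3 st.py
```

```text
[-0.02 -0.86 -0.19] [-0.084 -0.043 -0.01 ] [ 0.493  -0.1813  0.1093] [-3.141  0.     1.906] (array([-0.0001, -0.0001, -0.0057]), array([-0.0001,  0.0001, -0.0042]))
```

Request:
drive_tool --series '[[0.0,[0,0,0.0005],[0,0,0]],[0.0,[0,0,0.001],[0,0,0]],[0.0,[0,0,0.001],[0,0,0]]]'

```text
time: 10.78
tool_pos: [0.493, -0.1813, 0.1083]
ee_rot: [-3.142, 0.0, 1.906]
wrist_force: [-0.2, -0.7, -0.3]
width: 0.0126
finger_force: 30.0
```

Request:
drive_tool --series '[[0.0,[0,0,0.0005],[0,0,0]],[0.0,[0,0,0.001],[0,0,0]],[0.0,[0,0,0.001],[0,0,0]]]'

```text
time: 11.15
tool_pos: [0.493, -0.1813, 0.1072]
ee_rot: [-3.141, -0.0, 1.906]
wrist_force: [0.1, -0.1, -0.9]
width: 0.0125
finger_force: 30.0
```

Request:
drive_tool --series '[[0.0,[0,0,0.0005],[0,0,0]],[0.0,[0,0,0.001],[0,0,0]],[0.0,[0,0,0.001],[0,0,0]]]'

```text
time: 11.52
tool_pos: [0.493, -0.1813, 0.1062]
ee_rot: [-3.141, 0.0, 1.906]
wrist_force: [-0.5, -0.6, -0.8]
width: 0.013
finger_force: 30.0
```

Request:
drive_tool --series '[[0.0,[0,0,0.0005],[0,0,0]],[0.0,[0,0,0.0005],[0,0,0]]]'

```text
time: 11.78
tool_pos: [0.493, -0.1813, 0.1058]
ee_rot: [-3.141, 0.0, 1.906]
wrist_force: [-0.6, 0.3, -1.6]
width: 0.0127
finger_force: 30.0
```

Request:
drive_tool --series '[[0.0,[0,0,0.0005],[0,0,0]],[0.0,[0,0,0.0005],[0,0,0]]]'

```text
time: 12.02
tool_pos: [0.493, -0.1813, 0.1053]
ee_rot: [-3.142, 0.0, 1.906]
wrist_force: [-1.5, 0.3, -1.1]
width: 0.0125
finger_force: 30.0
```

Request:
drive_tool --series '[[0.0,[0,0,0.0005],[0,0,0]],[0.0,[0,0,0.0005],[0,0,0]]]'

```text
time: 12.28
tool_pos: [0.493, -0.1813, 0.105]
ee_rot: [3.142, 0.0, 1.906]
wrist_force: [-1.0, -0.0, 0.8]
width: 0.013
finger_force: 30.0
```

Contact came exactly at the home height (TCP 0.105) with almost no force, so the knob seems to have dropped in at this angle. A gentle turn towards OFF should show the shaft's friction torque.

Request:
drive_tool --series '[[0.0,[0,0,0],[0,0,-0.05]],[0.0,[0,0,0],[0,0,-0.1]],[0.0,[0,0,0],[0,0,-0.15]],[0.0,[0,0,0],[0,0,-0.2]]]'

```text
time: 12.78
tool_pos: [0.4934, -0.1812, 0.105]
ee_rot: [3.141, 0.001, 2.107]
wrist_force: [0.5, -0.2, 0.7]
width: 0.0126
finger_force: 30.0
```

```bash
python3 st.py
```

```text
[ 0.49 -0.22  0.7 ] [ 0.04  -0.073 -0.088] [ 0.4934 -0.1812  0.105 ] [3.141e+00 1.000e-03 2.107e+00] (array([ 0.0001, -0.0006, -0.01  ]), array([0.001 , 0.0005, 0.1975]))
```

A torque of -0.09 N m matches the shaft's friction, so the knob is engaged and turning the shaft.

Request:
drive_tool --series '[[0.0,[0,0,0],[0,0,-0.08]],[0.0,[0,0,0],[0,0,-0.16]],[0.0,[0,0,0],[0,0,-0.24]],[0.0,[0,0,0],[0,0,-0.32]],[0.0,[0,0,0],[0,0,-0.4]]]'

```text
time: 13.4
tool_pos: [0.4935, -0.1805, 0.1051]
ee_rot: [3.14, -0.0, 2.508]
wrist_force: [0.0, 1.3, 0.9]
width: 0.0126
finger_force: 30.0
```

Request:
drive_tool --series '[[0.0,[0,0,0],[0,0,-0.08]],[0.0,[0,0,0],[0,0,-0.16]],[0.0,[0,0,0],[0,0,-0.24]],[0.0,[0,0,0],[0,0,-0.32]],[0.0,[0,0,0],[0,0,-0.4]]]'

```text
time: 14.02
tool_pos: [0.4931, -0.1805, 0.105]
ee_rot: [3.14, -0.0, 2.908]
wrist_force: [-0.9, 1.8, 1.9]
width: 0.0129
finger_force: 30.0
```

Request:
drive_tool --series '[[0.0,[0,0,0],[0,0,-0.04]],[0.0,[0,0,0],[0,0,-0.08]],[0.0,[0,0,0],[0,0,-0.12]],[0.0,[0,0,0],[0,0,-0.16]],[0.0,[0,0,0],[0,0,-0.16]]]'

```text
time: 14.65
tool_pos: [0.493, -0.1805, 0.105]
ee_rot: [3.14, -0.0, 3.065]
wrist_force: [-1.3, 2.6, 1.8]
width: 0.0127
finger_force: 30.0
```

```bash
python3 st.py
```

```text
[-1.26  2.6   1.77] [ 0.612  0.137 -0.079] [ 0.493  -0.1805  0.105 ] [ 3.14  -0.     3.065] (array([ 0.   , -0.001, -0.01 ]), array([ 1.3000e-03, -1.0000e-03,  1.1554e+00]))
```

Request:
drive_tool --series '[[0.0,[0,0.0004,0],[0,0,-0.02]],[0.0,[0,0.0004,0],[0,0,-0.04]],[0.0,[0,0.0004,0],[0,0,-0.04]]]'

```text
time: 15.02
tool_pos: [0.493, -0.1805, 0.105]
ee_rot: [3.141, 0.0, 3.106]
wrist_force: [-2.1, 3.9, 3.3]
width: 0.0129
finger_force: 30.0
```

```bash
python3 st.py
```

```text
[-2.1   3.92  3.3 ] [ 0.807  0.292 -0.06 ] [ 0.493  -0.1805  0.105 ] [3.141 0.    3.106] (array([ 0.0001, -0.001 , -0.01  ]), array([ 7.000e-04, -4.000e-04,  1.196e+00]))
```

Request:
drive_tool --series '[[0.0,[0.0004,0.0008,-0.0004],[0,0,-0.015]],[0.0,[0.0004,0.0008,-0.0004],[0,0,-0.03]],[0.0,[0.0004,0.0008,-0.0004],[0,0,-0.03]]]'

```text
time: 15.4
tool_pos: [0.4929, -0.1804, 0.1051]
ee_rot: [-3.141, 0.001, 3.136]
wrist_force: [0.1, 1.2, -0.2]
width: 0.0128
finger_force: 30.0
```

```bash
python3 st.py
```

```text
[ 0.14  1.16 -0.21] [ 0.289 -0.218 -0.08 ] [ 0.4929 -0.1804  0.1051] [-3.141e+00  1.000e-03  3.136e+00] (array([-0.    , -0.0011, -0.0099]), array([-2.0000e-04,  8.0000e-04,  1.2258e+00]))
```

Request:
drive_tool --series '[[0.0,[0,0.0002,0],[0,0,-0.01]],[0.0,[0,0.0002,0],[0,0,-0.02]],[0.0,[0,0.0002,0],[0,0,-0.02]]]'

```text
time: 15.78
tool_pos: [0.4928, -0.1803, 0.1051]
ee_rot: [-3.141, 0.0, -3.127]
wrist_force: [1.8, -0.6, -2.4]
width: 0.0127
finger_force: 30.0
```

```bash
python3 st.py
```

```text
[ 1.78 -0.56 -2.38] [-0.101 -0.356 -0.147] [ 0.4928 -0.1803  0.1051] [-3.141  0.    -3.127] (array([-0.0001, -0.0012, -0.0099]), array([-6.0000e-04,  8.0000e-04,  1.2458e+00]))
```

Request:
drive_tool --series '[[0.0,[0,0,0],[0,0,-0.01]],[0.0,[0,0,0],[0,0,-0.02]],[0.0,[0,0,0],[0,0,-0.02]]]'

```text
time: 16.15
tool_pos: [0.4927, -0.1803, 0.1051]
ee_rot: [-3.141, 0.0, -3.107]
wrist_force: [1.8, -2.8, -3.9]
width: 0.0131
finger_force: 30.0
```

```bash
python3 st.py
```

```text
[ 1.76 -2.83 -3.87] [-0.448 -0.49  -0.029] [ 0.4927 -0.1803  0.1051] [-3.141  0.    -3.107] (array([-0.0001, -0.0012, -0.0099]), array([-7.0000e-04,  7.0000e-04,  1.2658e+00]))
```

Request:
drive_tool --series '[[0.0,[-0.0003,-0.0003,0.0004],[0,0,-0.005]],[0.0,[-0.0003,-0.0003,0.0004],[0,0,-0.01]],[0.0,[-0.0003,-0.0003,0.0004],[0,0,-0.01]]]'

```text
time: 16.52
tool_pos: [0.4928, -0.1803, 0.105]
ee_rot: [-3.141, -0.0, -3.097]
wrist_force: [0.3, -1.6, -0.0]
width: 0.0128
finger_force: 30.0
```

```bash
python3 st.py
```

```text
[ 0.3  -1.62 -0.  ] [-0.3   -0.128 -0.102] [ 0.4928 -0.1803  0.105 ] [-3.141 -0.    -3.097] (array([-0.    , -0.0012, -0.01  ]), array([-6.0000e-04, -0.0000e+00,  1.2758e+00]))
```

Request:
drive_tool --series '[[0.0,[0,0,0.0002],[0,0,-0.005]],[0.0,[0,0,0.0002],[0,0,-0.01]],[0.0,[0,0,0.0002],[0,0,-0.01]]]'

```text
time: 16.9
tool_pos: [0.4929, -0.1803, 0.105]
ee_rot: [-3.141, -0.0, -3.087]
wrist_force: [-1.5, -1.9, 2.3]
width: 0.0128
finger_force: 30.0
```

```bash
python3 st.py
```

```text
[-1.52 -1.92  2.29] [-0.311  0.224 -0.019] [ 0.4929 -0.1803  0.105 ] [-3.141 -0.    -3.087] (array([ 0.    , -0.0012, -0.01  ]), array([-5.0000e-04,  2.0000e-04,  1.2858e+00]))
```

No stop is felt yet, and the estimated pointer is about at OFF. I'll release gently, back off and look.

Request:
drive_tool --series '[[0.03,[0,0,-0.0001],[0,0,0]],[0.04,[0,0,-0.0001],[0,0,0]],[0.04,[0,0,-0.0001],[0,0,0]]]'

```text
time: 17.27
tool_pos: [0.493, -0.1798, 0.1045]
ee_rot: [3.141, -0.0, -3.087]
wrist_force: [0.9, -0.4, -0.0]
width: 0.0382
finger_force: 0.0
```

Request:
drive_tool --series '[[0.04,[0,0,-0.03],[0,0,0]],[0.04,[0,0,-0.07],[0,0,0]],[0.04,[0,0,-0.11],[0,0,0]],[0.094,[0,0,-0.12],[0,0,0]],[0.094,[0,0,-0.12],[0,0,0]]]'

```text
time: 17.9
tool_pos: [0.4931, -0.1801, 0.2244]
ee_rot: [-3.142, 0.0, -3.087]
wrist_force: [-0.3, -0.3, -1.2]
width: 0.0564
finger_force: 0.0
```

Run:
```python
from h import *
import json
o=robot.get_obs();c=imaging.get_calibration("wrist")
im=imaging.snapshot("wrist")[:,:,::-1]; cv2.imwrite("pics/w5.png",im)
json.dump({k:np.array(v).tolist() for k,v in c.items()},open("w5.json","w"))
P=np.array([.4930,-.1805]); u,v=proj(c,[[*P,.0615]])[0].round().astype(int); print(u,v,o["tool_pos"])
print(u-60,v-45)
cv2.imwrite("pics/w5c.png",cv2.resize(im[v-45:v+45,u-60:u+60],(800,600),interpolation=cv2.INTER_CUBIC))
```

```text
256 184 [ 0.49305728 -0.18011476  0.22444312]
196 139
```

View pics/w5c.png

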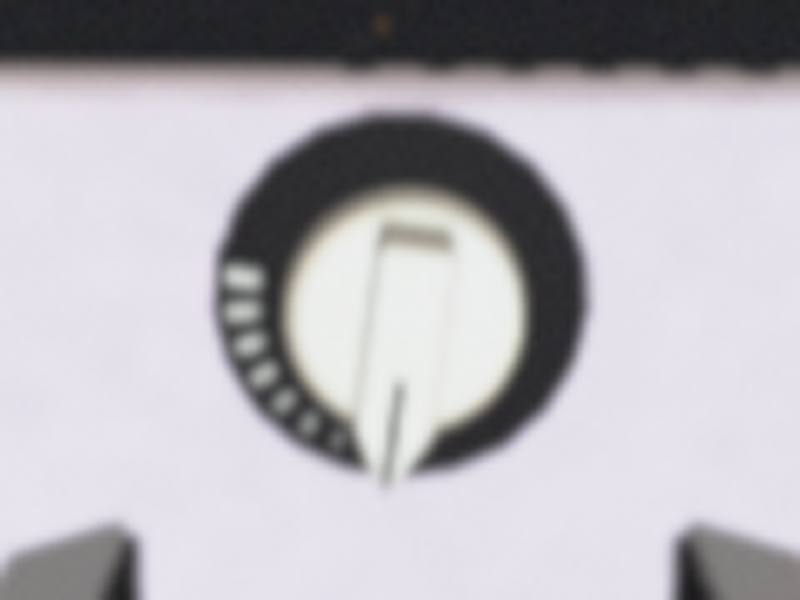

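The knob sits fully home in the plate's middle. Its pointer line runs from (400,385) to (386,485), and the marks are at the left with MAX at about (243,275). The dot is hidden under the nose, so I'll measure both angles.

Run:
```python
from h import *
import json
c=json.load(open("w5.json")); k=800/120; f=lambda x,y,z: onz(c,196+x/k,139+y/k,z)
g=cv2.cvtColor(cv2.imread("pics/w5.png"),cv2.COLOR_BGR2GRAY)
u,v=proj(c,[[.493,-.1805,.0615]])[0]; pts=[]
for a in np.linspace(0,2*np.pi,90,endpoint=False):
    rr=np.arange(38,20,-.25); val=np.array([cv2.getRectSubPix(g,(1,1),(float(u+q*np.cos(a)),float(v+q*np.sin(a))))[0,0] for q in rr]); j=np.argmax(val<120)
    if val[0]>150 and j and not(1.2<a<1.95): pts.append(onz(c,u+rr[j]*np.cos(a),v+rr[j]*np.sin(a),.061)[:2])
p=np.array(pts); s=np.linalg.lstsq(np.c_[2*p,np.ones(len(p))],(p**2).sum(1),rcond=None)[0]; C=s[:2]; print("C",C,np.sqrt(s[2]+C@C))
ang=lambda w: np.arctan2(w[1],w[0])
for x,y in[(243,275),(240,312),(246,345),(260,376),(282,402),(308,423),(337,440)]:
    w=f(x,y,.0615)[:2]-C; print("mark",round(ang(w),3),round(np.hypot(*w),4))
Z=.0631+.036
for a,b in[((400,385),(386,485)),((385,240),(357,415)),((455,240),(440,415))]:
    w=f(*b,Z)-f(*a,Z); print("fin",ang(w))
print("skirt c",f(407,310,.0771)); w=f(386,485,.0631+.03)[:2]-C; print("nose",ang(w),np.hypot(*w))
# same marks in w1
c1=json.load(open("w1.json")); C1=np.array([.49286,-.18146]); h=lambda x,y:onz(c1,230+x/9.375,154+y/9.375,.0615)[:2]-C1
for x,y in[(594,211),(612,303),(604,354),(587,402),(559,444),(523,480),(482,507),(434,526)]: w=h(x,y);print("w1",round(ang(w),3),round(np.hypot(*w),4))
```

```text
C [ 0.49260632 -0.18116968] 0.03234350603148504
mark -1.654 0.0281
mark -1.414 0.0287
mark -1.199 0.029
mark -0.984 0.0293
mark -0.769 0.0291
mark -0.557 0.029
mark -0.346 0.0293
fin -0.08069497240447844
fin -0.10486199756333547
fin -0.023115600054670758
skirt c [ 0.49127291 -0.1799002   0.0771    ]
nose -0.0336470412678248 0.024681224974837143
w1 0.0 0.0284
w1 -0.396 0.029
w1 -0.611 0.0291
w1 -0.822 0.0294
w1 -1.029 0.0295
w1 -1.237 0.0296
w1 -1.436 0.0297
w1 -1.646 0.0297
```

Run:
```python
from h import *
import json
def run(tag,names):
    c=json.load(open(tag+".json")); g=cv2.cvtColor(cv2.imread(f"pics/{tag}.png"),cv2.COLOR_BGR2GRAY)
    for n,P in names.items():
        # rectified top view at fin top height, 0.2 mm/px
        Z=.0631+.036; N=300
        ij=np.stack(np.meshgrid(np.arange(N),np.arange(N)),-1).reshape(-1,2); W=np.c_[P[0]+(ij[:,1]-150)*-.0002,P[1]+(ij[:,0]-150)*-.0002,np.full(len(ij),Z)]
        uv=proj(c,W).astype(np.float32).reshape(N,N,2)
        r=cv2.remap(g,uv[...,0],uv[...,1],cv2.INTER_CUBIC); cv2.imwrite(f"pics/r_{tag}_{n}.png",r)
tag="w5"; N={"loose":(.493,-.1805),"fit":(.4855,-.0172)}
run("w5",N); run("w1",{"fit":(.4855,-.0172)})
a=[cv2.imread(f"pics/r_{x}.png") for x in("w5_loose","w5_fit","w1_fit")]
cv2.imwrite("pics/r.png",cv2.resize(np.hstack(a),(798,266)))
```

```text
(no output)
```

View pics/r.png

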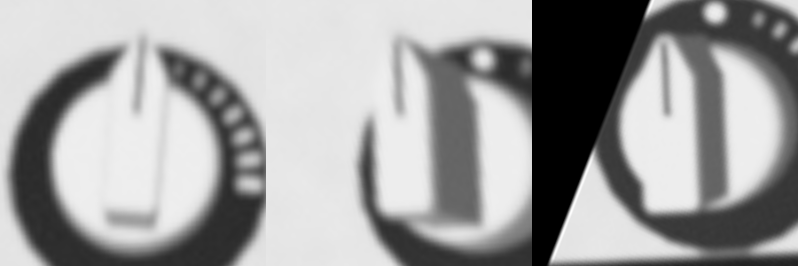

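In the rectified views (up = +x), the loose pointer line tilts to -0.08 rad, while the fitted knob at OFF reads about +0.055. The loose knob is therefore some 0.135 rad short, having twisted a little in the grip. I'll regrasp it square and finish the turn.

Request:
drive_tool --series '[[0.04,[0,0,0.03],[0,0,0.135]],[0.04,[0,0,0.07],[0,0,0.135]],[0.04,[0,0,0.1],[0,0,0.135]],[0.04,[0,0,0.1],[0,0,0.135]],[0.04,[0,0,0.1],[0,0,0.135]]]'

```text
time: 18.58
tool_pos: [0.493, -0.1802, 0.1247]
ee_rot: [3.142, -0.0, 3.061]
wrist_force: [-0.2, -0.2, 0.5]
width: 0.0398
finger_force: 0.0
```

Run:
```python
from h import *
print(delta([.4929,-.1803,.106],np.pi-.08), robot.get_obs()["tool_pos"])
```

```text
(array([ 0.0001, -0.0001,  0.0187]), array([ 0.0001, -0.0004, -0.0007])) [ 0.49297964 -0.18019123  0.12474561]
```

Request:
drive_tool --series '[[0.04,[0,0,0.012],[0,0,0]],[0.04,[0,0,0.0185],[0,0,0]],[0.04,[0,0,0.0185],[0,0,0]]]'

```text
time: 18.95
tool_pos: [0.4926, -0.18, 0.1057]
ee_rot: [3.141, -0.001, 3.061]
wrist_force: [-0.1, -0.6, -0.3]
width: 0.0401
finger_force: 0.0
```

Request:
drive_tool --series '[[0.02,[0,0,0],[0,0,0]],[0.0,[0,0,0],[0,0,0]],[0.0,[0,0,0],[0,0,0]],[0.0,[0,0,0],[0,0,0]],[0.0,[0,0,0],[0,0,0]]]'

```text
time: 19.58
tool_pos: [0.4931, -0.1805, 0.1065]
ee_rot: [-3.141, 0.001, 3.061]
wrist_force: [-0.4, -0.3, 0.2]
width: 0.0129
finger_force: 30.0
```

Request:
drive_tool --series '[[0.0,[0,0,0],[0,0,-0.03]],[0.0,[0,0,0],[0,0,-0.06]],[0.0,[0,0,0],[0,0,-0.09]],[0.0,[0,0,0],[0,0,-0.11]],[0.0,[0,0,0],[0,0,-0.11]]]'

```text
time: 20.2
tool_pos: [0.4929, -0.1803, 0.1065]
ee_rot: [-3.141, -0.0, -3.112]
wrist_force: [-1.5, -0.6, 4.0]
width: 0.0126
finger_force: 30.0
```

```bash
python3 st.py
```

```text
[-1.47 -0.56  4.03] [-0.089  0.292 -0.051] [ 0.4929 -0.1803  0.1065] [-3.141 -0.    -3.112] (array([ 0.    , -0.0012, -0.0085]), array([-4.000e-04,  2.000e-04,  1.261e+00]))
```

Request:
drive_tool --series '[[0.0,[0,0,-0.0003],[0,0,-0.01]],[0.0,[0,0,-0.0003],[0,0,-0.02]],[0.0,[0,0,-0.0003],[0,0,-0.03]],[0.0,[0,0,-0.0003],[0,0,-0.03]]]'

```text
time: 20.7
tool_pos: [0.4928, -0.1803, 0.1065]
ee_rot: [-3.141, -0.0, -3.082]
wrist_force: [-2.6, -0.6, 4.7]
width: 0.0125
finger_force: 30.0
```

```bash
python3 st.py
```

```text
[-2.63 -0.64  4.67] [-0.211  0.325 -0.02 ] [ 0.4928 -0.1803  0.1065] [-3.141 -0.    -3.082] (array([ 0.    , -0.0012, -0.0085]), array([-4.0000e-04, -1.0000e-04,  1.2909e+00]))
```

Request:
drive_tool --series '[[0.03,[0,0,-0.0001],[0,0,0]],[0.04,[0,0,-0.0001],[0,0,0]],[0.04,[0,0,-0.0001],[0,0,0]]]'

```text
time: 21.08
tool_pos: [0.493, -0.1798, 0.1062]
ee_rot: [3.141, -0.0, -3.082]
wrist_force: [-0.2, 0.2, 0.1]
width: 0.0386
finger_force: 0.0
```

Request:
drive_tool --series '[[0.04,[0,0,-0.03],[0,0,0]],[0.04,[0,0,-0.07],[0,0,0]],[0.04,[0,0,-0.11],[0,0,0]],[0.094,[0,0,-0.12],[0,0,0]],[0.094,[0,0,-0.12],[0,0,0]]]'

```text
time: 21.7
tool_pos: [0.4931, -0.1801, 0.2263]
ee_rot: [-3.142, 0.0, -3.082]
wrist_force: [-0.9, -0.2, 0.3]
width: 0.0571
finger_force: 0.0
```

```bash
cat > chk.py <<'E'
from h import *
o=robot.get_obs(); c=imaging.get_calibration("wrist"); im=imaging.snapshot("wrist"); cv2.imwrite("pics/w6.png",im[:,:,::-1])
g=cv2.cvtColor(im,cv2.COLOR_RGB2GRAY); Z=.0631+.036
def line(g,c,P,n):
    # rows along +x on the fin's top; darkest spot across (within the fin) in each row
    xs=np.arange(.010,.020,.0005); out=[]
    for x in xs:
        ys=np.arange(-.0045,.0045,.0002)+P[2]*(x)
        uv=proj(c,np.c_[P[0]+np.full(len(ys),x),P[1]+ys,np.full(len(ys),Z)]).astype(np.float32)
        v=cv2.remap(g,uv[:,:1],uv[:,1:],cv2.INTER_CUBIC).ravel().astype(float); w=np.clip(np.median(v)-15-v,0,None)
        if w.sum()>20: out.append((x,(w*ys).sum()/w.sum()))
    a=np.array(out); s=np.polyfit(a[:,0],a[:,1],1); print(n,"pointer angle",np.arctan(s[0]).round(3),len(a),(a[:,1]-np.polyval(s,a[:,0])).std().round(5))
import json
line(cv2.cvtColor(cv2.imread("pics/w5.png"),cv2.COLOR_BGR2GRAY),json.load(open("w5.json")),(.4925,-.1805,-.08),"before")
line(g,c,(.4925,-.1805,.04),"now"); print(o["tool_pos"])
r=proj(c,[[.4930,-.1805,.09]])[0].astype(int); np.save("r.npy",r)
cv2.imwrite("pics/w6c.png",cv2.resize(im[r[1]-45:r[1]+45,r[0]-60:r[0]+60,::-1],(800,600),interpolation=cv2.INTER_CUBIC))
E
python3 chk.py
```

```text
before pointer angle 0.037 20 0.00017
now pointer angle 0.616 20 0.00072
[ 0.49306016 -0.18013532  0.22629641]
```

```bash
cat > ln.py <<'E'
from h import *
import json
def pose(g,c,P,n):
    # best dark 10 mm line on fin top: scan angle and offset against brightness 1.2 mm either side
    best=[]; x=np.arange(.0075,.0185,.0004)
    for a in np.arange(-.3,.3,.005):
        for o in np.arange(-.003,.003,.0002):
            v=[]
            for q in (o,o-.0018,o+.0018):
                X=P[0]+x*np.cos(a)-q*np.sin(a); Y=P[1]+x*np.sin(a)+q*np.cos(a)
                uv=proj(c,np.c_[X,Y,np.full(len(x),.0991)]).astype(np.float32)
                v.append(cv2.remap(g,uv[:,:1],uv[:,1:],cv2.INTER_CUBIC).ravel().astype(float))
            # penalise uneven line: both sides must be bright
            best.append((v[0].mean()-np.minimum(v[1],v[2]).mean(),a,o))
    b=sorted(best)[:12]; print(n,"score %.1f"%b[0][0],"angle",np.mean([i[1] for i in b]).round(3),"+-",np.std([i[1] for i in b]).round(3),"off",b[0][2].round(4))
if __name__=="__main__":
    c6={k:np.array(v).tolist() for k,v in imaging.get_calibration("wrist").items()}; json.dump(c6,open("w6.json","w"))
    G=lambda t:cv2.cvtColor(cv2.imread(f"pics/{t}.png"),cv2.COLOR_BGR2GRAY); C=lambda t:json.load(open(t+".json"))
    # fitted knob's line lies off P by the parallax seen: use nearby start points
    pose(G("w5"),C("w5"),(.4925,-.1805),"w5 loose"); pose(G("w6"),C("w6"),(.4925,-.1805),"w6 loose")
    for t in("w5","w6"): pose(G(t),C(t),(.4855,-.0172+.0005),t+" fitted a")
    r={t:[] for t in("w5","w6")}
    c5=C("w5")
    for t in r:
        g=G(t);c=C(t);W=[];  N=np.arange(-.03,.0301,.0002)
        X,Y=np.meshgrid(N,N,indexing="ij"); uv=proj(c,np.c_[.4925+X.ravel(),-.1805+Y.ravel(),np.full(X.size,.0991)]).astype(np.float32).reshape(*X.shape,2)
        r[t]=cv2.remap(g,uv[...,0],uv[...,1],cv2.INTER_CUBIC)
    m=((np.hypot(X,Y)<.0205)).astype(np.uint8); res=[]
    for d in np.arange(-.2,.3,.01):
        M=cv2.getRotationMatrix2D((150,150),-np.degrees(d),1); q=cv2.warpAffine(r["w5"],M,(301,301)).astype(float)
        res.append((np.abs(q-r["w6"])[m>0].mean(),d))
    print("w5->w6 rotation",sorted(res)[:3])
E
python3 ln.py
```

```text
w5 loose score -51.8 angle -0.078 +- 0.019 off -0.0004
w6 loose score -50.8 angle -0.05 +- 0.015 off 0.0
w5 fitted a score -56.8 angle 0.038 +- 0.017 off -0.0006
w6 fitted a score -54.6 angle 0.043 +- 0.019 off -0.001
w5->w6 rotation [(np.float64(10.19123481842687), np.float64(-0.009999999999999842)), (np.float64(10.237726019929127), np.float64(-0.01999999999999985)), (np.float64(10.24478299058061), np.float64(1.6653345369377348e-16))]
```

The numbers fit a springy grip: the knob lags the tool by about 0.12 rad under the shaft's friction, and it now sits at about -0.06 with OFF at +0.045. I'll regrasp square and turn about 0.23 rad, watching the torque for the stop.

Request:
drive_tool --series '[[0.04,[0,0,0.03],[0,0,0.115]],[0.04,[0,0,0.07],[0,0,0.115]],[0.04,[0,0,0.105],[0,0,0.115]],[0.04,[0,0,0.12],[0,0,0.115]],[0.04,[0,0,0.12],[0,0,0.115]]]'

```text
time: 22.38
tool_pos: [0.4919, -0.1798, 0.1048]
ee_rot: [3.14, -0.004, 3.086]
wrist_force: [0.8, 0.5, 0.3]
width: 0.0402
finger_force: 0.0
```

Request:
drive_tool --series '[[0.02,[0,0,0],[0,0,0]],[0.0,[0,0,0],[0,0,0]],[0.0,[0,0,0],[0,0,0]],[0.0,[0,0,0],[0,0,0]],[0.0,[0,0,0],[0,0,0]]]'

```text
time: 23.0
tool_pos: [0.4935, -0.1805, 0.1076]
ee_rot: [-3.141, 0.002, 3.086]
wrist_force: [0.0, -0.3, 4.4]
width: 0.0129
finger_force: 30.0
```

```bash
python3 st.py
```

```text
[ 0.01 -0.28  4.36] [-0.019 -0.164  0.043] [ 0.4935 -0.1805  0.1076] [-3.141e+00  2.000e-03  3.086e+00] (array([ 0.0006, -0.0011, -0.0074]), array([3.0000e-04, 2.1000e-03, 1.1758e+00]))
```

Request:
drive_tool --series '[[0.0,[0,0,0],[0,0,-0.025]],[0.0,[0,0,0],[0,0,-0.05]],[0.0,[0,0,0],[0,0,-0.075]],[0.0,[0,0,0],[0,0,-0.1]],[0.0,[0,0,0],[0,0,-0.12]]]'

```text
time: 23.62
tool_pos: [0.4933, -0.1803, 0.1076]
ee_rot: [-3.141, 0.001, -3.076]
wrist_force: [-0.4, 0.2, 4.7]
width: 0.0128
finger_force: 30.0
```

```bash
python3 st.py
```

```text
[-0.41  0.19  4.74] [ 0.139  0.    -0.069] [ 0.4933 -0.1803  0.1076] [-3.141e+00  1.000e-03 -3.076e+00] (array([ 0.0005, -0.0011, -0.0074]), array([2.0000e-04, 1.4000e-03, 1.2972e+00]))
```

Request:
drive_tool --series '[[0.0,[0,0,0],[0,0,-0.01]],[0.0,[0,0,0],[0,0,-0.02]],[0.0,[0,0,0],[0,0,-0.03]],[0.0,[0,0,0],[0,0,-0.04]]]'

```text
time: 24.12
tool_pos: [0.4933, -0.1803, 0.1076]
ee_rot: [-3.141, 0.001, -3.036]
wrist_force: [-0.6, -0.2, 6.6]
width: 0.0127
finger_force: 30.0
```

```bash
python3 st.py
```

```text
[-0.6  -0.23  6.61] [ 0.096  0.024 -0.077] [ 0.4933 -0.1803  0.1076] [-3.141e+00  1.000e-03 -3.036e+00] (array([ 0.0005, -0.0011, -0.0074]), array([1.0000e-04, 1.3000e-03, 1.3368e+00]))
```

Request:
drive_tool --series '[[0.0,[0,0,0],[0,0,0]]]'

```text
time: 24.25
tool_pos: [0.4933, -0.1804, 0.1076]
ee_rot: [-3.141, 0.001, -3.037]
wrist_force: [-1.0, -0.1, 5.5]
width: 0.0129
finger_force: 30.0
```

```bash
python3 st.py
```

```text
[-0.96 -0.13  5.53] [ 0.094  0.005 -0.056] [ 0.4933 -0.1804  0.1076] [-3.141e+00  1.000e-03 -3.037e+00] (array([ 0.0005, -0.0011, -0.0074]), array([1.0000e-04, 1.4000e-03, 1.3365e+00]))
```

Request:
drive_tool --series '[[0.0,[0,0,-0.0006],[0,0,-0.015]],[0.0,[0,0,-0.0006],[0,0,-0.03]],[0.0,[0,0,-0.0006],[0,0,-0.045]],[0.0,[0,0,-0.0006],[0,0,-0.06]],[0.0,[0,0,-0.0006],[0,0,-0.06]]]'

```text
time: 24.88
tool_pos: [0.4932, -0.1803, 0.1076]
ee_rot: [-3.141, 0.001, -2.977]
wrist_force: [-0.3, -0.2, 5.2]
width: 0.0125
finger_force: 30.0
```

```bash
python3 st.py
```

```text
[-0.34 -0.17  5.24] [ 0.004 -0.159 -0.015] [ 0.4932 -0.1803  0.1076] [-3.141e+00  1.000e-03 -2.977e+00] (array([ 0.0005, -0.0011, -0.0074]), array([-0.0000e+00,  9.0000e-04,  1.3965e+00]))
```

Request:
drive_tool --series '[[0.03,[0,0,-0.0001],[0,0,0]],[0.04,[0,0,-0.0001],[0,0,0]],[0.04,[0,0,-0.0001],[0,0,0]]]'

```text
time: 25.25
tool_pos: [0.4925, -0.1799, 0.1064]
ee_rot: [3.141, -0.001, -2.977]
wrist_force: [0.2, -0.0, -0.0]
width: 0.0381
finger_force: 0.0
```

Request:
drive_tool --series '[[0.04,[0,0,-0.03],[0,0,0.1]],[0.04,[0,0,-0.07],[0,0,0.1]],[0.04,[0,0,-0.11],[0,0,0.1]],[0.094,[0,0,-0.12],[0,0,0.1]],[0.094,[0,0,-0.12],[0,0,0.1]]]'

```text
time: 25.88
tool_pos: [0.493, -0.1801, 0.2269]
ee_rot: [-3.142, -0.0, -3.077]
wrist_force: [0.6, 0.3, -1.1]
width: 0.0568
finger_force: 0.0
```

```bash
python3 - <<'E'
from h import *
print(robot.get_obs()["tool_pos"])
im=imaging.snapshot("wrist"); cv2.imwrite("pics/w6.png",im[:,:,::-1])
E
python3 ln.py
```

```text
[ 0.49296026 -0.18014823  0.22688421]
w5 loose score -51.8 angle -0.078 +- 0.019 off -0.0004
w6 loose score -50.5 angle 0.06 +- 0.015 off 0.0002
w5 fitted a score -56.8 angle 0.038 +- 0.017 off -0.0006
w6 fitted a score -55.7 angle 0.039 +- 0.016 off -0.001
w5->w6 rotation [(np.float64(14.449859163461248), np.float64(-0.11999999999999994)), (np.float64(14.460429475724627), np.float64(-0.12999999999999995)), (np.float64(14.51976254656692), np.float64(-0.10999999999999993))]
```

The loose pointer now reads about 0.05 rad and the fitted knob at OFF reads about 0.04–0.05, so they agree. The gripper is clear, so I'm handing in.

```bash
python3 -c "
from bench import robot
print(robot.close_job())"
```

```text
the job is handed in; nothing more can be done
None
```

The knob is back on its shaft and fully home, with its pointer within about 0.02 rad of OFF by camera; it was let go with the gripper clear, and the job was handed in at about 26 s, though downward pressure briefly reached 6.6 N while turning.

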